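Find which way the extruder cap unscrews and hold it off

ROBOT

A 7-joint arm with a two-finger parallel gripper is mounted at the origin on the work surface. World frame = base frame: x ahead of the robot, y to its left, z up, the work surface at z = 0. Lengths are in mm, angles in rad, forces in N, time in s.
With the tool pointing down it reaches from about 400 to 875 mm from the base axis. Payload 19.3 kg.
Tool frame: the origin (TCP) lies at the very end of the fingers, on their centre line; the grasp point (between the pads) lies 19 mm behind it (grip_point_offset is the z of the grasp point in the tool frame, in mm); z points along the fingers, x is the direction in which the jaws open and shut, and the axes are right-handed (so a half turn about z gives the same grasp; the last joint's range is limited). The gripper opens to 85 mm and grips with 20 to 120 N. Pads are 22 mm wide; open, the fingers measure 114 mm over their backs; the gripper's body (76 mm by 85 mm) begins 54 mm behind the grasp point. The pads swing forward as they close: fully open they stand 13 mm farther back than shut.
Start: joints at [1.215, 0.521, -0.036, 1.599, 0.021, 1.021, -0.113], TCP at [176.175, -599.647, 231.291] pointing down, gripper open.
Joint ranges: [-2.91, 2.91], [-0.3, 2.13], [-1.5, 1.42], [0.17, 2.43], [-1.26, 4.41], [0.16, 1.93], [-2.52, 2.52]. Speed limits (rad/s): [1.89, 1.89, 2.39, 2.39, 3.01, 3.01, 3.01].

INTERFACE

Orientations are given as a 3x3 rotation matrix whose columns are the frame's x, y, z axes.
In Python, from workcell import movep, movel, goto_joints, open_gripper, clamp, wait, inverse_kinematics, read_state, camera, PlanningError, finish_job, grip_point_offset gives the robot as it stands. Calls block until the motion is done:
- movep(position, orientation): joint-space move of the TCP to a pose.
- movel(position, frame=None, max_speed=150, guard=None): straight line of the TCP; frame=None keeps the orientation; max_speed is the mean speed in mm/s. With guard (N) it stops when the force on the tool has changed by that much, and returns True; else False.
- goto_joints(angles): joint-space move.
- open_gripper() and clamp(): open the fingers fully, or close them until they stop; the grip force is fixed at half the most.
- wait(seconds).
- inverse_kinematics(position, orientation): joint angles nearest the present ones, or None.
- read_state(): the state.
- camera(name): name is "side" or "top" or "wrist"; returns a dict with "image" (420x560x3 uint8, blue, green, red), "range_z" (420x560 float32, mm along the optical axis (not along the pixel's ray), 0 where there is no reading), "fx", "fy", "cx", "cy" (pixels), "dist_coeffs" ([k1, k2, p1, p2, k3] as OpenCV has them; the pictures are not rectified), "cam_to_world" (4x4, takes a point from camera to world coordinates). Camera axes: x right, y up, looking along -z (the intrinsics and any distortion apply to the point x, -y, -z); pixel columns grow to the right and rows downward; lengths in mm; the calibration is good to about 2 mm. A picture is of the moment at which its call begins.
A pose or a line that the arm cannot do raises PlanningError and nothing moves.
- finish_job(): hands the job in, once; it reports no verdict.
The state is a dict: "time": time; "qpos": joint angles; "qvel": joint speeds; "joint_efforts": joint torques, N m; "eef_pos": TCP position; "tool_rot": TCP orientation; "ft_force": force on the tool from outside, world axes, zero at the start; "torque": the same for the moment, N m; "finger_gap": finger opening in mm.
Only numpy, scipy, OpenCV 4.12 (cv2) and the standard library are available. Lean on these libraries where they do the work, as an engineer would, in place of code of your own. Each camera call takes 0.05 s, during which the arm holds its last target.

TASK

Lift the steel cutter ring that is hung over the grip of the pasta extruder's blue cap up and off, and stand it, not drop it, upright on the bare counter. Then unlock the cap, which may be left- or right-handed (try both ways, it shows only by turning), take it straight up out of the machine and finish while still holding it upright in the gripper, about 10 cm above its seat. Leave the bowl, ramekin, rolling pin and tub where they are.

Things in the scene. Friction and masses are not known exactly. Their poses are not given: they have to be found in the camera images.
- extruder: White bench pasta extruder, fixed: a case with a flat top 120 mm above the counter. Origin on the counter straight below the cap's axis, z up. The case reaches 85 mm either side of it along x, 75 mm along -y and 185 mm along +y (motor side); a 52 mm thick die barrel stands 32 mm out of its -x face, its axis 60 mm above the counter.
- cap: Blue cap, about 85 to 170 g, lying on the extruder's top: a flange 72 mm across and 8 mm thick with an upright bar grip on it, 42 mm long along the cap's x, 16 mm wide along its y, 36 mm high (top 44 mm above the flange's underside). Origin on the axis at the flange's underside, z up. Below, a 16 mm long stem with two lugs sits in a hidden keyway.
- cap_grip (a point): A point inside the cap's bar grip, on the axis, 31 mm above the flange's underside and 13 mm below the bar's top: a good height to pinch it across its 16 mm width.
- cap_seat (a point): Centre of the cap's seat on the case top, hidden keyway below. Loosening way, counter-clockwise or clockwise from above, differs by start: turns freely 53 to 63 degrees to a stop; at that stop, or up to 8 degrees before it, the cap lifts straight out, free after 16 mm. Before that it lifts 2 mm at most. The other way a firm stop blocks it after 3 to 13 degrees.
- cutter: Plain round steel cutter ring of about 60 g, open at both ends, 60 mm outer and 54 mm inner diameter, 36 mm high, hung over the cap's bar grip and resting on the flange. Origin at the centre of its lower edge, z up.
- bowl: White porcelain bowl, 140 mm across, 60 mm high, on the counter; leave it. Origin at the centre of its underside.
- ramekin: Bronze-coloured aluminium ramekin, 80 mm across, 45 mm high, on the counter; leave it. Origin at the centre of its underside.
- rolling_pin: Walnut rolling pin, 48 mm thick, 380 mm long along its y, lying on the counter; leave it. Origin below its middle on the counter.
- tub: Pale plastic storage tub with a green clip-on lid, 150 by 218 (y) by 102 mm high, on the counter; leave it. Origin at the centre of its underside.
Mind the look-alikes: they are no part of the job. Of the things shaped like the cap, the blue one is meant.

How it is judged (in metres and radians):
On the way:
1. the cutter ring is off the cap and stands upright on the counter, let go (height (world z) of cutter below 0.008 m and angle between cutter's own z axis and vertical below 0.15 rad and linear speed of cutter below 0.03 m/s and contact force between the fingers and cutter below 0.1 N), for 0.2 s.
At the end, for the whole second after the job is handed in: The fingers hold the cap still (under 0.05 m/s), within 20 degrees of upright, its flange at least 60 mm above its seat, touching neither the extruder nor the ring; the cutter ring stands released and at rest on the counter (lower edge within 8 mm of it, tilt under 0.15 rad) (all of step 1 and z of cap in the frame of extruder above 0.18 m and angle between cap's own z axis and vertical below 0.35 rad and linear speed of cap below 0.05 m/s and contact force between the fingers and cap above 0.5 N and contact force between cap and extruder below 0.1 N and contact force between cap and cutter below 0.1 N); the arm keeps its last pose, push and grip.
It fails at once if the porcelain bowl is pushed more than 30 mm (distance of bowl from where it was at the start of the episode above 0.03 m).
It fails at once if the ramekin is pushed more than 30 mm (distance of ramekin from where it was at the start of the episode above 0.03 m).
It fails at once if the rolling pin is pushed more than 30 mm (distance of rolling_pin from where it was at the start of the episode above 0.03 m).
It fails at once if the storage tub is pushed more than 30 mm (distance of tub from where it was at the start of the episode above 0.03 m).
It fails at once if the cutter ring is dropped (contact force between the fingers and cutter below 0.1 N and linear speed of cutter above 0.6 m/s).
It also fails if it takes over 58 s, if anything falls off the work surface, if the arm or the gripper's body presses on something with over 40 N, if the wrist force passes 120 N, or if a joint passes its speed limit or range.

## Working session

There is one attempt and no reset: what is moved stays moved. The work goes in short steps, each a Python script; the robot and the scene stay as the last script left them, time stands still between calls to the robot, and variables do not carry over. Pictures are saved under pics/ and viewed, and the job is handed in when it is done.

```bash
mkdir -p pics; ls; python3 - <<'E'
from workcell import *
import cv2,numpy as np
for n in ["top","side","wrist"]:
    c=camera(n); cv2.imwrite(f"pics/{n}0.png",c["image"]); np.savez(f"{n}0.npz",**c)
    print(n,c["fx"],c["cx"],c["cy"],c["dist_coeffs"],np.round(c["cam_to_world"],3).tolist())
print(read_state(),grip_point_offset)
E
```

```text
pics
top 414.0708300851538 284.23665843601066 207.61631330697514 [-0.03289751  0.          0.          0.          0.        ] [[-0.01, 0.995, -0.096, 420.349], [-1.0, -0.011, -0.005, -49.14], [-0.006, 0.096, 0.995, 1452.525], [0.0, 0.0, 0.0, 1.0]]
side 398.4602876565702 281.7031334611865 205.13535544768908 [-0.11643781  0.          0.          0.          0.        ] [[-0.861, 0.369, -0.35, 183.765], [-0.508, -0.639, 0.578, 592.472], [-0.01, 0.675, 0.738, 931.387], [0.0, 0.0, 0.0, 1.0]]
wrist 355.6702608071078 287.375937115932 208.44677501570544 [-0.06201634  0.          0.          0.          0.        ] [[0.283, 0.915, 0.286, 249.129], [-0.959, 0.271, 0.083, -578.267], [-0.001, -0.298, 0.955, 372.426], [0.0, 0.0, 0.0, 1.0]]
{'time': 0.15, 'qpos': array([ 1.21480074,  0.52190504, -0.03631352,  1.59980578,  0.0212343 ,
        1.02105197, -0.11281138]), 'qvel': array([ 0.00094753, -0.00302163, -0.00059871, -0.0001859 ,  0.00040923,
        0.00075517,  0.00027232]), 'joint_efforts': array([ 1.33398458e-03, -9.27391219e+01,  1.98037259e+00, -3.70057869e+01,
        1.80122908e-02,  6.35511926e-03, -1.93259580e-04]), 'eef_pos': array([ 176.10224633, -599.46517763,  230.86621492]), 'tool_rot': array([[ 2.81902406e-01, -9.59443038e-01, -3.00868539e-04],
       [-9.59442768e-01, -2.81902554e-01,  7.24642293e-04],
       [-7.80068612e-04,  8.43877380e-05, -9.99999692e-01]]), 'ft_force': array([ 0.35263903, -0.17266833, -0.17116335]), 'torque': array([-0.01328501,  0.05024948,  0.03386335]), 'finger_gap': 85.46352671018234} -18.700000000000003
```

View pics/top0.png

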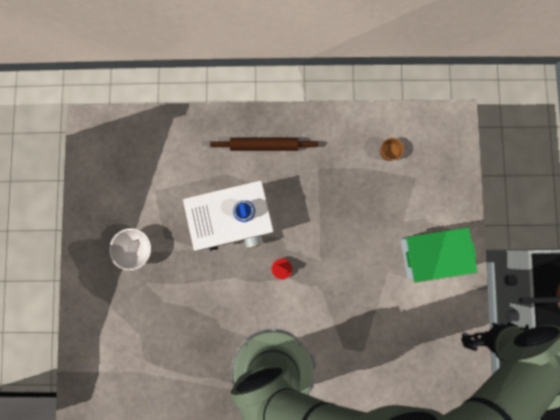

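View pics/side0.png

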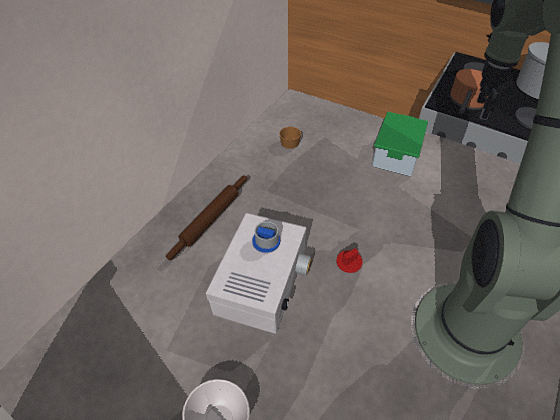

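Candidates: the blue cap with the ring is on the extruder, at top (244,211) and side (266,236). The red cap look-alike is on the counter, at top (282,268) and side (350,260). I choose the blue one. Next I'll take crops and measure.

```bash
cat > h.py <<'E'
import numpy as np, cv2
def cloud(c):
    h,w=c["range_z"].shape
    uu,vv=np.meshgrid(np.arange(w),np.arange(h))
    K=np.array([[c["fx"],0,c["cx"]],[0,c["fy"],c["cy"]],[0,0,1.]])
    p=cv2.undistortPoints(np.stack([uu,vv],-1).reshape(-1,1,2).astype(np.float64),K,np.array(c["dist_coeffs"])).reshape(h,w,2)
    z=c["range_z"]
    P=np.stack([p[...,0]*z,-p[...,1]*z,-z,np.ones_like(z)],-1)
    W=(P@np.array(c["cam_to_world"]).T)[...,:3]
    W[z<=0]=np.nan
    return W
E
python3 - <<'E'
from h import *
ims=[]
for n,(u,v,r) in {"top":(244,211,50),"side":(266,236,50)}.items():
    c=dict(np.load(f"{n}0.npz")); W=cloud(c)
    cr=c["image"][v-r:v+r,u-r:u+r]; ims.append(cv2.resize(cr,(400,400),interpolation=cv2.INTER_CUBIC))
    im=c["image"].astype(int); b,g,rr=im[...,0],im[...,1],im[...,2]
    blue=(b>90)&(b>rr*2)&(b>g*1.6)
    ys,xs=np.where(blue); print(n,len(xs),xs.min(),xs.max(),ys.min(),ys.max())
    Q=W[blue]; Q=Q[~np.isnan(Q[:,0])]
    print("blue z pct",np.percentile(Q[:,2],[2,10,50,90,98]))
    B=(np.abs(W[...,0]-420)<150)&(W[...,2]>105)&(W[...,2]<180)&(np.abs(W[...,1]-90)<170)
    Q=W[B]; 
    T=Q[(Q[:,2]>110)&(Q[:,2]<126)]; print("case",len(T),T.mean(0),cv2.minAreaRect(T[:,:2].astype(np.float32)))
    for lo,hi in [(126,135),(135,150),(150,160),(160,175)]:
        T=Q[(Q[:,2]>lo)&(Q[:,2]<hi)]
        if len(T)>3: print(lo,hi,len(T),T.mean(0),T.min(0),T.max(0),cv2.minEnclosingCircle(T[:,:2].astype(np.float32)),cv2.minAreaRect(T[:,:2].astype(np.float32)))
cv2.imwrite("pics/crop0.png",np.hstack(ims))
E
```

```text
top 160 237 250 203 217
blue z pct [123.14299611 125.49795046 134.27164619 165.50380014 167.29122809]
case 2750 [500.34490695 147.32992001 119.90570958] ((517.683349609375, 138.4506072998047), (152.3494110107422, 260.3541259765625), 12.678193092346191)
126 135 184 [528.55647303  99.95434449 128.72962049] [421.09184316  18.72699109 126.01104064] [569.98175404 250.44640978 134.68182083] ((490.61083984375, 130.93115234375), 131.9950408935547) ((501.5840759277344, 132.69161987304688), (123.96131896972656, 243.59967041015625), 9.114541053771973)
135 150 31 [536.49466909  85.17103845 142.09757006] [508.29020523  55.59352347 135.31838566] [564.91678948 111.0817901  149.98699197] ((535.4232177734375, 84.46266174316406), 30.102500915527344) ((536.696044921875, 84.08645629882812), (55.819252014160156, 56.024505615234375), 36.3753547668457)
150 160 30 [537.35458739  83.93099209 156.25112843] [510.25888116  54.93886991 150.97690497] [566.96763577 112.27191348 159.82820112] ((537.83203125, 84.5057144165039), 29.692575454711914) ((537.9185180664062, 84.13026428222656), (57.557212829589844, 55.4098
[... 1070 characters left out ...]
5195) ((535.9930419921875, 86.15596008300781), (58.320587158203125, 55.70619583129883), 73.83085632324219)
150 160 146 [536.97646881  88.15403907 154.94079187] [508.36989849  54.65376164 150.03927929] [565.90233985 114.95903344 159.96679123] ((536.84033203125, 84.29185485839844), 30.897533416748047) ((537.0477905273438, 84.54708862304688), (56.36388397216797, 59.904319763183594), 19.316007614135742)
160 175 220 [538.06538839  87.08388508 163.95413187] [508.44880502  54.80538076 160.01294861] [567.66024987 115.60052671 168.18696355] ((538.8775634765625, 84.96868133544922), 30.718782424926758) ((538.6071166992188, 84.96870422363281), (57.880218505859375, 60.446800231933594), 64.75580596923828)
```

View pics/crop0.png

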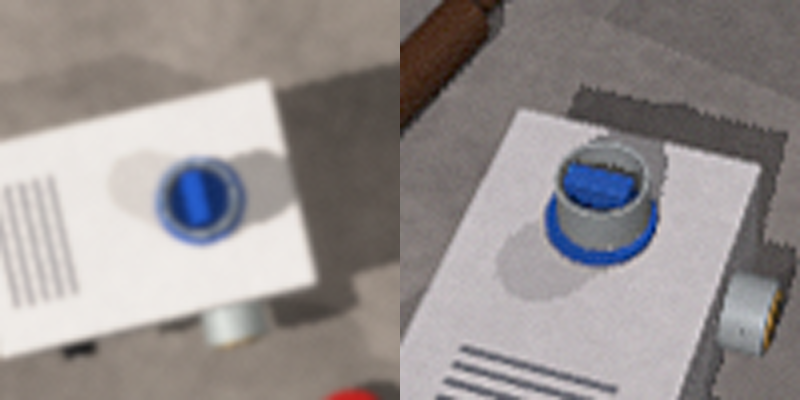

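The crops show the blue cap on the white case, with the grey ring around its bar. The bar runs roughly along world x. The case fit was cut off by my x filter, so I'll refit it and get the bar's yaw.

```bash
python3 - <<'E'
from h import *
from workcell import *
for n in ["top","side"]:
    c=dict(np.load(f"{n}0.npz")); W=cloud(c)
    im=c["image"].astype(int); b,g,rr=im[...,0],im[...,1],im[...,2]
    blue=(b>90)&(b>rr*2)&(b>g*1.6)
    T=W[(W[...,2]>112)&(W[...,2]<125)&(W[...,0]>400)&(W[...,0]<680)&(W[...,1]>-30)&(W[...,1]<330)&~((im.min(-1)<120))]
    R=cv2.minAreaRect(T[:,:2].astype(np.float32)); print(n,R)
    Q=W[blue&(W[...,2]>158)]; m=Q.mean(0); w,V=np.linalg.eigh(np.cov((Q-m)[:,:2].T)); print("bar",len(Q),m,V[:,1],np.degrees(np.arctan(V[1,1]/V[0,1])),np.sqrt(w*12))
    # other things
    H=W[(W[...,2]>15)&(W[...,0]>350)&(W[...,0]<760)&(W[...,1]<0)&(W[...,1]>-300)]
    print("low obstacles x,y range",H.min(0) if len(H) else None,H.max(0) if len(H) else None)
for yaw in range(-180,181,30):
    t=np.radians(yaw)
    R=np.array([[np.cos(t),np.sin(t),0],[np.sin(t),-np.cos(t),0],[0,0,-1]])
    q=inverse_kinematics([538,85,250],R); q2=inverse_kinematics([580,-125,10],R)
    print(yaw,None if q is None else np.round(q,2),None if q2 is None else np.round(q2,2))
E
```

```text
top ((527.1014404296875, 141.15335083007812), (171.03530883789062, 261.0359191894531), 12.894819259643555)
bar 68 [539.13057259  86.58742831 163.77069054] [-0.97839992 -0.20672108] 11.930267764719467 [16.25255872 41.37232025]
low obstacles x,y range [350.09856398 -85.94235732  16.63320598] [ 7.59993910e+02 -5.56250447e-01  1.21039379e+02]
side ((528.0835571289062, 139.4222412109375), (171.72740173339844, 263.62872314453125), 12.753246307373047)
bar 103 [538.40532047  88.41496303 164.14144453] [-0.97297939 -0.23089199] 13.349592551503351 [17.83245776 41.35747127]
low obstacles x,y range [350.33270501 -64.78758968  17.90878167] [ 7.59967237e+02 -1.35344472e-02  1.22153631e+02]
-180 [ 0.57  0.67 -1.27  1.75  0.68  1.24  2.27] [-0.18  0.84  0.44  1.83 -0.59  0.6  -2.51]
-150 [-0.82  0.48  0.77  1.82 -0.39  1.01 -2.5 ] [-0.01  0.79  0.17  1.82 -0.24  0.55 -2.3 ]
-120 [-0.02  0.39 -0.32  1.78  0.14  1.   -2.49] [ 0.07  0.78  0.07  1.82 -0.09  0.54 -1.9 ]
-90 [ 0.19  0.43 -0.61  1.77  0.28  1.03 -2.1 ] [ 0.18  0.78 -0.1   1.81  0.13  0.56 -1.57]
-60 [ 0.23  0.44 -0.67  1.77  0.31  1.04 -1.6 ] [ 0.27  0.78 -0.22  1.81  0.29  0.58 -1.18]
-30 [ 0.28  0.46 -0.74  1.76  0.35  1.06 -1.11] [ 0.35  0.8  -0.35  1.8   0.43  0.62 -0.78]
0 [ 0.27  0.45 -0.74  1.76  0.35  1.06 -0.58] [ 0.42  0.81 -0.44  1.8   0.54  0.65 -0.35]
30 [ 0.31  0.47 -0.8   1.76  0.38  1.07 -0.09] [ 0.47  0.83 -0.53  1.8   0.63  0.69  0.11]
60 [ 0.37  0.5  -0.89  1.76  0.43  1.09  0.39] [ 0.52  0.85 -0.6   1.79  0.69  0.72  0.58]
90 [ 0.43  0.53 -0.99  1.76  0.49  1.12  0.86] [ 0.57  0.88 -0.69  1.79  0.78  0.77  1.04]
120 [ 0.57  0.67 -1.27  1.75  0.68  1.24  1.22] [ 0.87  1.2  -1.28  1.78  1.25  1.23  1.3 ]
150 [ 0.57  0.67 -1.27  1.75  0.68  1.24  1.74] [ 0.87  1.2  -1.28  1.78  1.25  1.23  1.82]
180 [ 0.57  0.67 -1.27  1.75  0.68  1.24  2.27] [-0.18  0.84  0.44  1.83 -0.59  0.6  -2.51]
```

```bash
cat >> h.py <<'E'
def Ry(yaw):
    t=np.radians(yaw); return np.array([[np.cos(t),np.sin(t),0],[np.sin(t),-np.cos(t),0],[0,0,-1.]])
E
python3 - <<'E'
from h import *
from workcell import *
movep([538.7,86,235],Ry(102.6))
s=read_state(); print(s["time"],s["qpos"],s["eef_pos"],s["ft_force"])
c=camera("wrist"); np.savez("w1.npz",**c); cv2.imwrite("pics/w1.png",c["image"])
c=camera("side"); cv2.imwrite("pics/s1.png",c["image"])
E
```

```text
2.8833 [ 0.48629215  0.59966393 -1.09187286  1.77033419  0.58425182  1.13935553
  0.99590644] [538.85767321  85.18877177 234.86231929] [0.65787417 0.85560032 0.00292442]
```

View pics/w1.png

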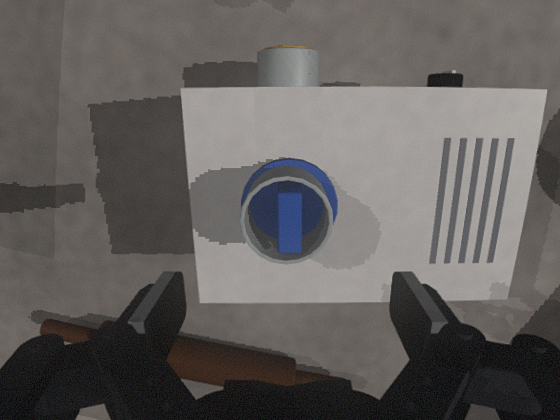

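View pics/s1.png

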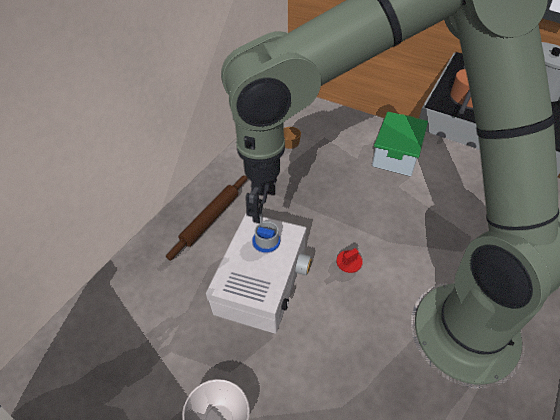

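The wrist view shows the ring at about (288,220) and the bar at (290,222). The bar is vertical in the picture, so the yaw is right. I'll measure from this view too.

```bash
python3 - <<'E'
from h import *
c=dict(np.load("w1.npz")); W=cloud(c)
im=c["image"].astype(int); b,g,rr=im[...,0],im[...,1],im[...,2]
blue=(b>90)&(b>rr*1.8)&(b>g*1.4)
Q=W[blue&(W[...,2]>158)&(W[...,2]<172)]; print(len(Q),cv2.minAreaRect(Q[:,:2].astype(np.float32)),Q.mean(0))
near=np.hypot(W[...,0]-538,W[...,1]-86)<45
G=W[~blue&near&(W[...,2]>159)&(W[...,2]<170)]; 
A=np.c_[2*G[:,:2],np.ones(len(G))]; s=np.linalg.lstsq(A,(G[:,:2]**2).sum(1),rcond=None)[0]
print("ring",len(G),s[:2],np.sqrt(s[2]+s[0]**2+s[1]**2),G[:,2].mean(), cv2.minEnclosingCircle(G[:,:2].astype(np.float32)))
Q=W[blue&(W[...,2]>122)&(W[...,2]<133)]; print("flange",Q[:,2].mean())
E
```

```text
1448 ((538.8457641601562, 86.41597747802734), (40.845252990722656, 15.114100456237793), 13.214061737060547) [538.34439029  86.41743427 162.90265828]
ring 1609 [537.89465433  84.34253045] 27.580138082874704 162.38446093713725 ((538.302490234375, 84.38325500488281), 30.102846145629883)
flange 126.98600621165284
```

```bash
python3 - <<'E'
from h import *
from workcell import *
R=Ry(103)
print(movel([538.3,84.8,160],R,max_speed=120))
print(movel([538.3,84.8,125],R,max_speed=80,guard=10))
s=read_state(); print(s["time"],s["eef_pos"],s["ft_force"])
clamp(); s=read_state(); print(s["time"],s["eef_pos"],s["ft_force"],s["finger_gap"])
print(movel([538.3,84.8,135],R,max_speed=40))
s=read_state(); print(s["time"],s["eef_pos"],s["ft_force"],s["finger_gap"])
for n in ["wrist","side"]:
    c=camera(n); cv2.imwrite(f"pics/{n}2.png",c["image"])
E
python3 -c "
import cv2,numpy as np
a=cv2.imread('pics/wrist2.png');b=cv2.imread('pics/side2.png')[165:305,190:360]
cv2.imwrite('pics/c2.png',np.hstack([cv2.resize(a,(400,300)),cv2.resize(b,(364,300))]))"
```

```text
False
False
4.3417 [538.23123985  85.02784071 124.8735152 ] [-0.42831317  0.31587092  0.26850405]
4.725 [538.53634816  84.90649847 125.83786141] [-2.96876853 -1.35333441 10.44115969] 59.07710429437324
False
5.125 [538.43717469  84.72073836 135.25387177] [ 0.35575232 -0.15354881 -0.27094603] 59.80800061944129
```

View pics/c2.png

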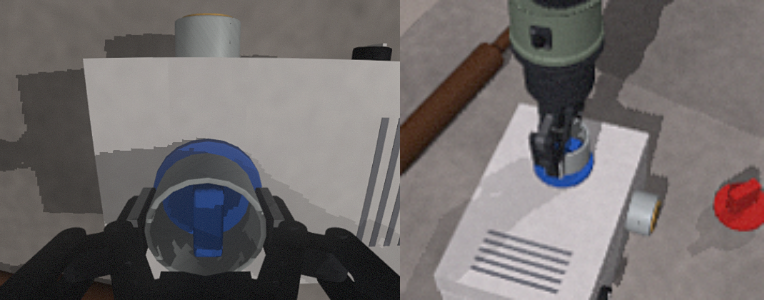

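The ring is held at a 60 mm gap and is coming off the flange. I'll lift it clear and carry it to the bare counter.

```bash
python3 - <<'E'
from h import *
from workcell import *
R=Ry(103)
movel([538.3,84.8,200],R,max_speed=120)
s=read_state(); print(s["time"],s["finger_gap"],s["ft_force"])
movel([570,-125,200],R,max_speed=200)
movel([570,-125,30],R,max_speed=150)
s=read_state(); print(s["time"],s["eef_pos"],s["finger_gap"],s["ft_force"])
for n in ["wrist","side","top"]:
    c=camera(n); cv2.imwrite(f"pics/{n}3.png",c["image"]); np.savez(f"{n}3.npz",**c)
W=cloud(dict(np.load("side3.npz")))
m=(np.hypot(W[...,0]-570,W[...,1]+125)<45)&(W[...,2]<75)&(W[...,2]>8)
print(W[m][:,2].min(),len(W[m]))
a=cv2.imread('pics/wrist3.png');b=cv2.imread('pics/side3.png')
cv2.imwrite('pics/c3.png',np.hstack([cv2.resize(a,(400,300)),cv2.resize(b,(400,300))]))
E
```

```text
5.9167 59.55292016453647 [-0.61328652  0.03609799 -0.72272489]
8.4083 [ 570.50536087 -125.04325137   30.81336964] 58.92984337571449 [ 0.14902099  0.28458368 -0.63275435]
33.55773050441189 178
```

View pics/c3.png

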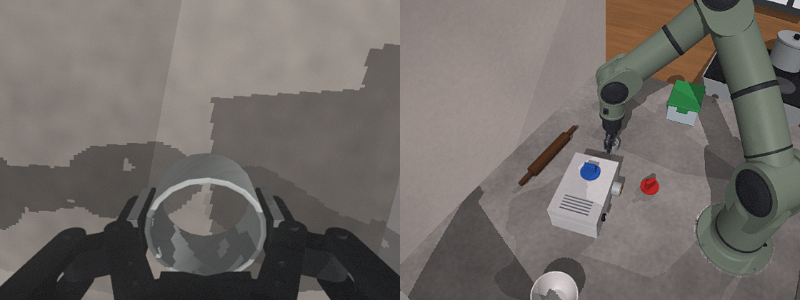

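The ring hangs level in the jaws over bare counter. I'll lower it until it touches.

```bash
python3 - <<'E'
from h import *
from workcell import *
R=Ry(103)
movel([570,-125,4],R,max_speed=80)
try: print(movel([570,-125,-7],R,max_speed=15,guard=4))
except PlanningError as e: print(e)
s=read_state(); print(s["time"],s["eef_pos"],s["finger_gap"],s["ft_force"])
W=None
c=camera("wrist"); cv2.imwrite("pics/w4.png",c["image"])
E
```

```text
True
9.525 [ 570.1137799  -125.07110254   -2.09564943] 59.214891032466795 [-1.23588102 -1.09002845  8.55970838]
```

```bash
python3 - <<'E'
from h import *
from workcell import *
R=Ry(103)
open_gripper()
s=read_state(); print(s["time"],s["eef_pos"],s["finger_gap"],s["ft_force"])
movel([570,-125,60],R,max_speed=100)
movel([570,-125,140],R,max_speed=150)
c=camera("wrist"); cv2.imwrite("pics/w5.png",c["image"]); W=cloud(c)
m=(np.hypot(W[...,0]-570,W[...,1]+125)<45)&(W[...,2]>25)&(W[...,2]<60); Q=W[m]
print("ring top",Q[:,2].min(),Q[:,2].max(),np.median(Q[:,2]),cv2.minEnclosingCircle(Q[Q[:,2]>31][:,:2].astype(np.float32)),np.polyfit(Q[:,0],Q[:,2],1))
c=camera("top"); np.savez("top5.npz",**c); cv2.imwrite("pics/top5.png",c["image"])
print(read_state()["time"])
a=cv2.imread('pics/w5.png');b=cv2.imread('pics/top5.png')
cv2.imwrite('pics/c5.png',np.hstack([cv2.resize(a,(400,300)),cv2.resize(b,(400,300))]))
E
```

```text
9.9583 [ 569.64226284 -125.04660438   -2.64965783] 85.40365935747336 [-0.18730795 -0.06465104  0.04780868]
ring top 25.030677079349374 36.94827492715726 34.34050527445282 ((569.4960327148438, -125.1917724609375), 29.949359893798828) [-2.15024362e-02  4.52398366e+01]
11.5167
```

View pics/c5.png

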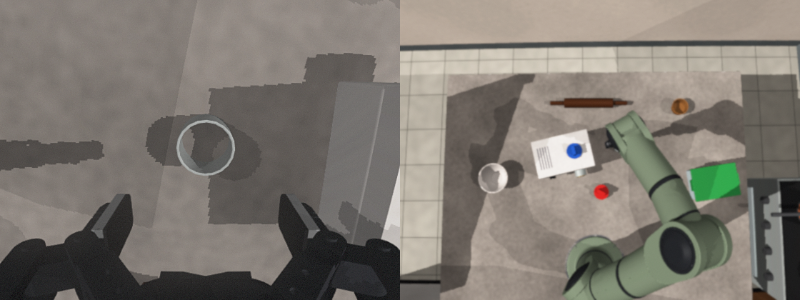

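The ring stands upright at wrist (206,147), top about 36 mm up, released. Now back to the cap to re-measure it from above.

```bash
python3 - <<'E'
from h import *
from workcell import *
R=Ry(103)
movel([570,-125,215],R,max_speed=200)
movel([538.8,86.5,215],R,max_speed=220); wait(0.2)
s=read_state(); print(s["time"],s["eef_pos"],s["qpos"])
c=camera("wrist"); cv2.imwrite("pics/w6.png",c["image"]); W=cloud(c)
im=c["image"].astype(int); b,g,rr=im[...,0],im[...,1],im[...,2]
blue=(b>90)&(b>rr*1.8)&(b>g*1.4)
Q=W[blue&(W[...,2]>159)&(W[...,2]<172)]; print(len(Q),cv2.minAreaRect(Q[:,:2].astype(np.float32)),np.median(Q[:,2]))
F=W[blue&(W[...,2]>122)&(W[...,2]<132)]; print("flange",np.median(F[:,2]),cv2.minEnclosingCircle(F[:,:2].astype(np.float32)))
E
```

```text
13.3667 [538.97594571  85.53162564 214.90022282] [ 0.47238213  0.62151562 -1.07357494  1.7918728   0.6099772   1.10510215
  0.98219694]
1691 ((538.7958984375, 86.47601318359375), (40.70035934448242, 15.504050254821777), 13.267683982849121) 162.95434342903167
flange 127.00731200655338 ((539.2598266601562, 86.3084487915039), 35.57556915283203)
```

View pics/w6.png

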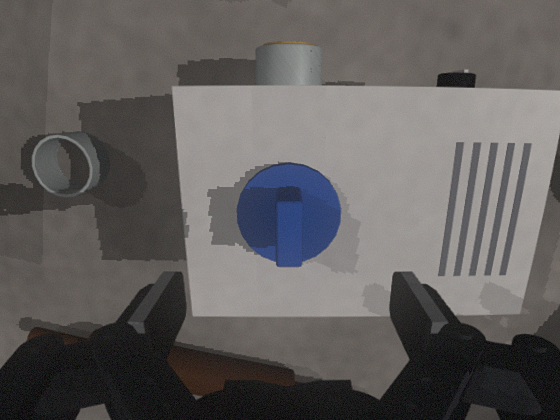

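```bash
python3 - <<'E'
from h import *
from workcell import *
R=Ry(103.2)
movel([538.9,86.5,170],R,max_speed=120)
print(movel([538.9,86.5,130.5],R,max_speed=70,guard=10))
s=read_state(); print(s["time"],s["eef_pos"],s["ft_force"])
clamp(); wait(0.1)
s=read_state(); print(s["time"],s["eef_pos"],s["ft_force"],s["torque"],s["finger_gap"])
q0=s["qpos"].copy(); np.save("q0.npy",q0)
for d in [4,8,12,16]:
    q=q0.copy(); q[6]+=np.radians(d); goto_joints(q); wait(0.05)
    s=read_state(); print(d,round(s["time"],2),np.degrees(s["qpos"][6]-q0[6]).round(2),s["ft_force"].round(1),s["torque"].round(3),round(s["finger_gap"],2))
    if abs(s["torque"][2])>0.8: break
c=camera("wrist"); cv2.imwrite("pics/w7.png",c["image"])
E
```

```text
False
14.6583 [538.93707309  86.67054464 130.60345508] [-0.22992624 -0.07536601  0.64679286]
15.4 [538.98638563  86.54226044 130.70705456] [-0.64344374 -0.46231593  6.22142815] [-0.12860073  0.22728832 -0.01000875] 15.054344382280542
4 15.7 3.88 [ 1.5 -1.7  1.6] [-0.468 -0.209 -0.011] 15.06
8 16.0 7.81 [ 1.7 -2.5  2.9] [-0.6   -0.439 -0.971] 15.17
```

View pics/w7.png

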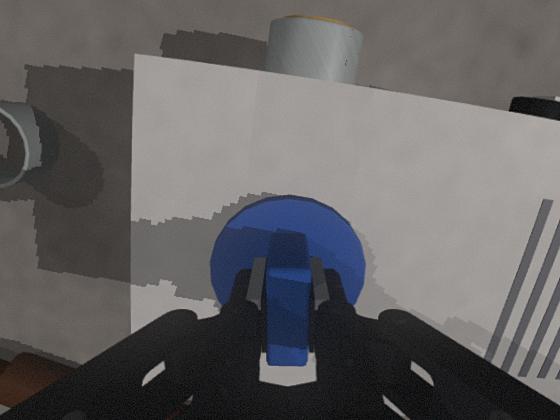

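The cap turned with the grip. Counter-clockwise there's a firm stop at about 6° (Mz about -1 N·m, against about 0 before). So I'll loosen clockwise.

```bash
python3 - <<'E'
from h import *
from workcell import *
q0=np.load("q0.npy")
for d in [0,-12,-24,-36,-46,-50,-53,-55,-57,-59,-61,-63,-65,-67]:
    q=q0.copy(); q[6]+=np.radians(d); goto_joints(q); wait(0.05)
    s=read_state(); print(d,round(s["time"],2),np.degrees(s["qpos"][6]-q0[6]).round(2),s["ft_force"].round(1),s["torque"].round(3),round(s["finger_gap"],2))
    if abs(s["torque"][2])>0.5: break
E
```

```text
0 16.37 0.2 [-0.4  0.4  3.1] [-0.009  0.016 -0.047] 15.17
-12 16.74 -11.66 [-0.3  1.7  3.1] [ 0.153  0.068 -0.058] 15.71
-24 17.12 -23.61 [0.1 0.8 2.1] [ 0.066  0.05  -0.018] 14.9
-36 17.49 -35.6 [ 0.6 -0.4  3.2] [0.029 0.084 0.018] 15.39
-46 17.83 -45.6 [ 0.2 -0.5  3.9] [ 0.021 -0.036 -0.026] 15.17
-50 18.13 -49.74 [ 0.4 -0.   3.8] [ 0.001  0.015 -0.002] 15.65
-53 18.43 -52.83 [ 0.4 -0.3  3.2] [ 0.051  0.037 -0.012] 15.31
-55 18.73 -54.89 [0.1 0.4 3.8] [ 0.022 -0.005 -0.066] 15.5
-57 19.03 -56.92 [-0.6 -0.5  4.8] [ 0.006  0.006 -0.046] 14.96
-59 19.33 -58.92 [-0.2 -0.1  4. ] [ 0.021  0.016 -0.126] 15.08
-61 19.63 -60.92 [-0.3  0.2  3.6] [ 0.035  0.003 -0.085] 15.14
-63 19.93 -62.92 [3.2 0.7 2.1] [ 0.351 -0.73   0.012] 15.69
-65 20.23 -64.91 [5.3 2.  0.2] [ 0.453 -1.111  0.384] 15.68
-67 20.53 -66.89 [5.1 1.7 0.9] [ 0.338 -1.16   1.123] 15.16
```

The cap reached its stop at about -64°. I'll back off slightly and lift straight up, guarded.

```bash
python3 - <<'E'
from h import *
from workcell import *
q0=np.load("q0.npy"); q=q0.copy(); q[6]+=np.radians(-63); goto_joints(q); wait(0.1)
s=read_state(); print(s["torque"],s["ft_force"]); p=s["eef_pos"].copy(); R=s["tool_rot"]
print(movel([538.9,86.5,p[2]+6],max_speed=20,guard=12))
s=read_state(); print(s["time"],s["eef_pos"],s["torque"],s["ft_force"],s["finger_gap"])
c=camera("wrist"); cv2.imwrite("pics/w8.png",c["image"]); W=cloud(c)
im=c["image"].astype(int); b,g,rr=im[...,0],im[...,1],im[...,2]
blue=(b>60)&(b>rr*1.8)&(b>g*1.4); z=W[blue][:,2]
print(np.histogram(z[~np.isnan(z)],bins=np.arange(118,182,4)))
E
```

```text
[ 0.42663564 -0.95233656  0.17319316] [4.16872977 1.24654237 2.6662965 ]
False
21.3333 [538.81744923  86.57702436 136.71796258] [ 0.69014254 -0.67840682  0.06375605] [2.45938202 2.48950793 1.22722327] 15.11046340911743
(array([   0,    0,   94, 7872,  418,  137,  143,  158,  167,  198,  191,
        229, 4064,  107,    6]), array([118, 122, 126, 130, 134, 138, 142, 146, 150, 154, 158, 162, 166,
       170, 174, 178]))
```

View pics/w8.png

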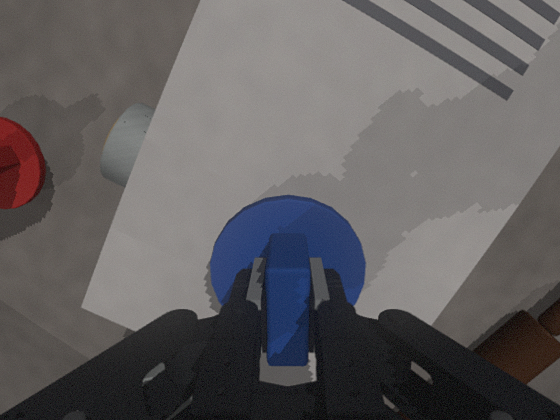

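The cap has risen about 5–6 mm with the gripper and is past the 2 mm block. I'll continue up.

```bash
python3 - <<'E'
from h import *
from workcell import *
print(movel([538.9,86.5,150],max_speed=40,guard=15))
s=read_state(); print(s["time"],s["eef_pos"],s["ft_force"],s["torque"],s["finger_gap"])
print(movel([538.9,86.5,231],max_speed=80,guard=15)); wait(0.5)
s=read_state(); print(s["time"],s["eef_pos"],s["ft_force"],s["torque"],s["finger_gap"],abs(s["qvel"]).max())
for n in ["wrist","side","top"]:
    c=camera(n); cv2.imwrite(f"pics/{n}9.png",c["image"]); W=cloud(c)
    im=c["image"].astype(int); b,g,rr=im[...,0],im[...,1],im[...,2]
    blue=(b>60)&(b>rr*1.8)&(b>g*1.4)&(np.hypot(W[...,0]-539,W[...,1]-86)<60); z=W[blue][:,2]
    print(n,np.histogram(z[~np.isnan(z)],bins=np.arange(190,282,6)))
    F=W[blue&(W[...,2]>222)&(W[...,2]<234)]
    if len(F)>20: print("plane",np.linalg.lstsq(np.c_[F[:,:2]-[539,86],np.ones(len(F))],F[:,2],rcond=None)[0])
    m=(np.hypot(W[...,0]-570,W[...,1]+125)<40)&(W[...,2]>30)&(W[...,2]<45)
    print("ring",m.sum(),np.nanmedian(W[m],axis=0) if m.any() else None)
a=cv2.imread('pics/wrist9.png');b=cv2.imread('pics/side9.png')
cv2.imwrite('pics/c9.png',np.hstack([cv2.resize(a,(400,300)),cv2.resize(b,(400,300))]))
E
```

```text
False
21.8667 [538.81371432  86.20594414 150.07833325] [ 0.46463582  1.22369381 -1.15469652] [0.04822262 0.02356977 0.03116428] 15.317557138558342
False
23.5333 [538.90677569  86.50466184 230.96425026] [ 0.47961699 -0.00906748 -1.07104833] [-0.04078268  0.03268086  0.01845106] 14.70619727771403 0.001696916103639232
wrist (array([   0,    0,    0,    0,    0,  406, 8037,  204,  229,  262,  296,
        506, 3980,    9,    0]), array([190, 196, 202, 208, 214, 220, 226, 232, 238, 244, 250, 256, 262,
       268, 274, 280]))
plane [ 4.98057719e-03 -5.65287707e-03  2.27348299e+02]
ring 25 [565.43151419 -95.54435454  32.18408262]
side (array([  0,   0,   0,   0,   0,   6, 315,  18,  14,  14,  13,  18,  95,
         2,   0]), array([190, 196, 202, 208, 214, 220, 226, 232, 238, 244, 250, 256, 262,
       268, 274, 280]))
plane [ 6.65093104e-03 -4.94534496e-03  2.29107081e+02]
ring 95 [ 568.29439671 -121.79809234   35.96271332]
top (array([0, 0, 0, 0, 0, 0, 0, 0, 0, 0, 0, 0, 0, 0, 0]), array([190, 196, 202, 208, 214, 220, 226, 232, 238, 244, 250, 256, 262,
       268, 274, 280]))
ring 45 [ 568.02960686 -121.8443358    36.18876022]
```

View pics/c9.png

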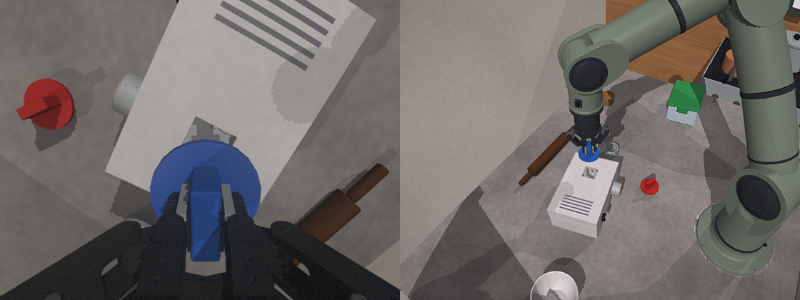

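The cap is out and level, with its flange underside at about 220 mm (100 mm above the seat). The ring stands on the counter with its top at 36 mm. Handing in.

```bash
python3 -c "
from workcell import *
finish_job(); print(read_state()['time'])"
```

```text
the job is handed in; nothing more can be done
the job is handed in; nothing more can be done
```

The job is done and handed in at about 23.7 s of the 58 s; no verdict was reported.

- **Ring:** I gripped it across its outside and lifted it off the cap. I lowered it until it touched the counter at about (570, -125) mm and released it there. In the last side and top pictures its top is 36 mm above the counter, so it is standing upright.
- **Cap:** Counter-clockwise it hit a firm stop at about 6°. Clockwise it turned about 64° to its stop, and I lifted it out from there.
- **Final hold:** The cap is gripped and still, with a finger gap of 14.7 mm and a pull of about 1.1 N on the wrist. It is within about 0.5° of level, and its flange underside is about 220 mm above the counter, about 100 mm above its seat.

**Checks that disagreed or were missing:**
- The last wrist picture caught only 25 stray points at the edge of the ring, so that ring reading means nothing. The top camera could not see the cap past the arm.
- I did not re-measure the bowl, ramekin, rolling pin or tub. The arm did not go near the bowl, ramekin or tub, and the pictures show nothing moved.

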